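# Complete the row of height standards on the gauge rail

### The arm

A 6-joint arm with a two-finger parallel gripper is mounted at the origin on a cart in front of the work surface, level with it; the furniture and walls round the work are solid. World frame = base frame: x ahead of the robot, y to its left, z up, the work surface at z = 0. Lengths are in m, angles in rad, forces in N, time in s.
With the tool pointing down it reaches from about 0.25 to 0.775 m from the base axis. Payload 8.9 kg.
Tool frame: the origin (TCP) lies midway between the tips of the shut fingers; the grasp point (between the pads) lies 19 mm behind it; z points along the fingers, y is the line along which they close (so a half turn about z gives the same grasp; the last joint's range is limited). The gripper opens to 85 mm and grips with 20 to 120 N. Pads are 22 mm wide; open, the fingers measure 114 mm over their backs; the gripper's body (76 mm by 85 mm) begins 54 mm behind the grasp point. The pads swing forward as they close: fully open they stand 13 mm farther back than shut.
Start: joints at [1.054, 0.291, -0.153, 1.127, 0, 1.431], TCP at [0.194, 0.488, 0.231] pointing down, gripper open.
Joint ranges: [-2.52, 2.52], [-0.91, 1.74], [-1.3, 1.37], [-1.96, 2.02], [-1.52, 1.47], [-3.14, 3.14]. Speed limits (rad/s): [2.22, 2.22, 2.79, 3.14, 3.14, 3.14].

### API

Orientations are given as a unit quaternion [w, x, y, z].
In Python, from workcell import * gives the robot as it stands.
- The arm moves only by the shell command python3 -m jog 'ROWS' [OPENING]. ROWS is JSON, a list of rows, each a list of 4 numbers: the shift along the tool's x, y, z in mm, then the turn about the tool's z in degrees. A call has 1 to 12 rows; each row is the pose to reach, as a shift and turn from the pose commanded when the call began, along the tool's axes at that moment; what a row does not reach only later rows make up. A row lasts 1/10 s, in which the tool goes at most 50 mm and 8.59 degrees, less where a joint would pass 70% of its speed; a pose out of reach is approached as far as the arm can. A call with a gripper value outside its range is refused whole. OPENING is the closure in counts, from 0 (fully open) to 255 (shut), set as the call begins (- or left out, the last holds). The fingers move at their own pace and stop on an object; the grip force is fixed at half the most. Time passes only in rows, so rows that repeat a pose let the fingers close. It gives the time, the measured TCP pose, the force, the opening and the grip force at its end, in the units of the state.
- read_state(): the state, without advancing time (a new reading comes with each control period).
- get_image(name): name is "scene" or "side" or "wrist"; returns a dict with "frame" (480x640x3 uint8, blue, green, red), "z_map" (480x640 float32, m along the optical axis (not along the pixel's ray), 0 where there is no reading), "fx", "fy", "cx", "cy" (pixels), "eye" and "rotation" of the camera in the world; the wrist camera has in their place "hand_eye" (4x4, takes a point from camera to tool coordinates, whose origin is the TCP and whose axes are the flange's). Camera axes: x right, y down, z forward; pixel columns grow to the right and rows downward; lengths in m; the calibration is good to about 2 mm. A picture is of the moment at which its call begins: read the wrist's pose just before it.
- close_job(): hands the job in; it is judged then, once.
The state is a dict: "t": time; "joint_pos": joint angles; "qd": joint speeds; "joint_torque": joint torques, N m; "tool_pos": TCP position; "tcp_rot": TCP orientation; "ft_force": force on the tool from outside, world axes, zero at the start; "ft_torque": the same for the moment, N m; "grip_width": finger opening in m; "gripper_force": force on a finger pad.
Only numpy, scipy, OpenCV 4.12 (cv2) and the standard library are available. Lean on these libraries where they do the work, as an engineer would, in place of code of your own. Each camera call takes 0.05 s, during which the arm holds its last target. There are 200 camera calls.

### The job

Complete the row of six height standards on the gauge rail: put the four loose ones upright on the free ring marks, each centred on its mark, so that the whole row rises in height from one end to the other. The yellow- and green-capped standards already stand on their proper marks and show which end is the short one; do not shift them, and leave the tape roll and the marker pen alone.

Things in the scene. Friction and masses are not known exactly. Their poses are not given: they have to be found in the camera images.
- std_white: Height standard with a white cap: upright smooth steel cylinder, 30 mm diameter, 32 mm high (the shortest of six), the top 7 mm being the white cap; 0.12 kg or up to a fifth more or less; stands loose on the bench at the start; to be put on the rail. Origin at the centre of its underside, z up along the cylinder.
- std_yellow: Height standard with a yellow cap: upright smooth steel cylinder, 30 mm diameter, 42 mm high (the second shortest of six), the top 7 mm being the yellow cap; 0.14 kg or up to a fifth more or less; already stands on the second mark from one end of the rail at the start; it is to stay there. Origin at the centre of its underside, z up along the cylinder.
- std_orange: Height standard with an orange cap: upright smooth steel cylinder, 30 mm diameter, 52 mm high (the third shortest of six), the top 7 mm being the orange cap; 0.16 kg or up to a fifth more or less; stands loose on the bench at the start; to be put on the rail. Origin at the centre of its underside, z up along the cylinder.
- std_red: Height standard with a red cap: upright smooth steel cylinder, 30 mm diameter, 62 mm high (the third tallest of six), the top 7 mm being the red cap; 0.19 kg or up to a fifth more or less; stands loose on the bench at the start; to be put on the rail. Origin at the centre of its underside, z up along the cylinder.
- std_green: Height standard with a green cap: upright smooth steel cylinder, 30 mm diameter, 72 mm high (the second tallest of six), the top 7 mm being the green cap; 0.21 kg or up to a fifth more or less; already stands on the second mark from one end of the rail at the start; it is to stay there. Origin at the centre of its underside, z up along the cylinder.
- std_black: Height standard with a black cap: upright smooth steel cylinder, 30 mm diameter, 82 mm high (the tallest of six), the top 7 mm being the black cap; 0.23 kg or up to a fifth more or less; stands loose on the bench at the start; to be put on the rail. Origin at the centre of its underside, z up along the cylinder.
- rail: Fixed flat aluminium bar 70 x 310 x 12 mm on the bench, no walls or recesses; six dark ring marks (37 mm across) in a row on its top. Origin: centre of its underside; y along the row, x across, z up. Mark centres: x = 0, y = -110, -66, -22, 22, 66, 110 mm, z = 12 mm. Its ends look alike: the yellow and green standards on the marks at y = -66 and 66 mm (either way round) show the short end.
- tape_roll: Roll of tan tape, 100 mm across, 25 mm high, lying flat; leave alone. Origin at the centre of its underside.
- lever_stand: Fixed black hand test stand, 400 mm high, between the loose standards and the rail, not used here; keep the arm clear. Origin on the bench under it; base edges, in its frame: front x = -86 mm (nearest the robot), right y = -105, left y = 75 mm. A lever slants up and forward to a 34 mm black ball at about (-95, -55, 380) mm, its foremost part: when carrying past, stay in front of it (robot side).
- marker: White marker pen with a blue cap, 135 mm long, 17 mm thick, lying on the bench; leave alone. Origin under its middle; y along the pen.
There are look-alikes about, which are no part of the job. What is shaped like the std_red but blue or turquoise is not meant.

How it is judged:
By the outcome, as a careful person would: the job done as asked, in the order asked, and still so for the second after the job is handed in, with the robot touching nothing.
It also fails if it takes over 134 s, if anything falls off the work surface, if the arm or the gripper's body presses on something with over 40 N, if the wrist force passes 120 N, or if a joint passes its speed limit or range.

## Working session

There is one attempt and no reset: what is moved stays moved. The work goes in short steps, Python scripts to look and compute and a shell command to move; the robot and the scene stay as the last step left them, time stands still between calls to the robot, and variables do not carry over. Pictures are saved under pics/ and viewed, at most 14 in all, crops included, and the job is handed in when it is done.

```bash
ls; mkdir -p pics; python3 - <<'E'
from workcell import *
import cv2
s=read_state();print({k:s[k] for k in('t','tool_pos','tcp_rot','grip_width')})
for n in('scene','side'):
    d=get_image(n);cv2.imwrite(f'pics/{n}0.png',d['frame']);print(n,d['fx'],d['cx'],d['cy'],d['eye'],d['rotation'])
E
```

```text
pics
{'t': 0.0, 'tool_pos': array([0.19342366, 0.48759793, 0.23072306]), 'tcp_rot': array([-2.10568806e-04,  1.87771789e-01,  9.82212460e-01, -6.28253011e-04]), 'grip_width': 0.08539377917806572}
scene 570.6912249988227 312.17200930184737 237.6180133078763 [-0.05385433  1.03109903  0.90667286] [ 0.11887659 -0.22482136  0.86495219 -0.43264467]
side 599.6706673895901 308.69380525398174 231.2381529457693 [0.2040428  0.91235675 0.75848101] [ 0.08181108 -0.15866354  0.87957549 -0.44099863]
```

View pics/scene0.png

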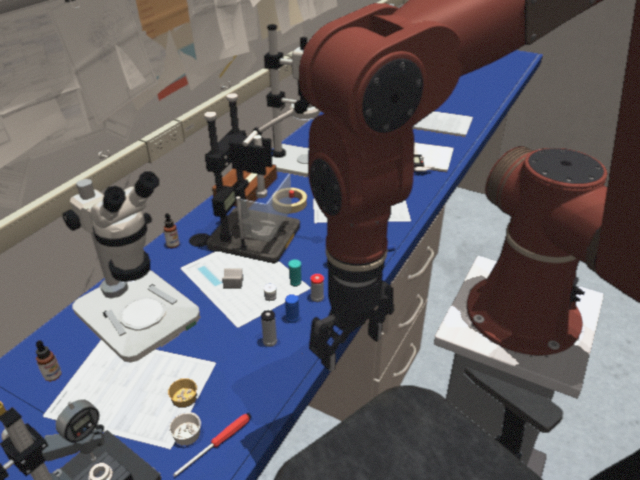

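View pics/side0.png

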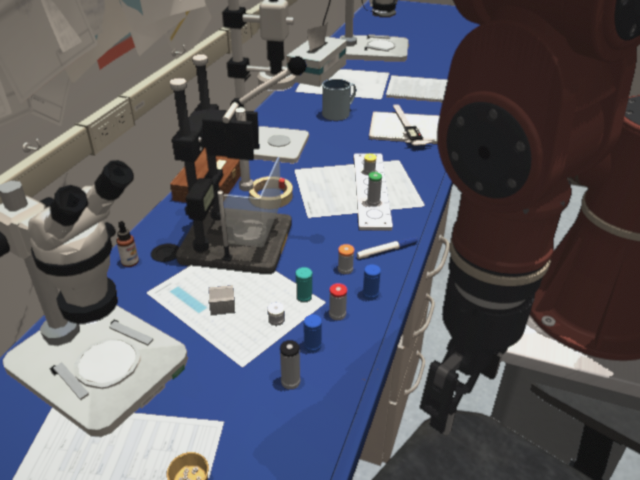

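The side picture shows: black (290,350), red (338,290), white (276,310), orange (346,250). Green stands at (375,178) on the rail, nearer the camera, and yellow at (370,160), farther away. The blue and turquoise ones are decoys. I'll enlarge it.

```bash
cat > h.py <<'E'
from workcell import *
import numpy as np, cv2
from scipy.spatial.transform import Rotation as R
def rot(q): return R.from_quat(np.roll(q,-1)).as_matrix()
def cam(n):
    s=read_state(); d=get_image(n)
    if n=='wrist':
        H=d['hand_eye']; T=rot(s['tcp_rot']); d['Rm']=T@H[:3,:3]; d['eye']=s['tool_pos']+T@H[:3,3]
    else:
        q=np.array(d['rotation']); d['Rm']=rot(q) if q.size==4 else q
    return d
def hit(d,u,v,z):
    r=d['Rm']@np.array([(u-d['cx'])/d['fx'],(v-d['cy'])/d['fy'],1]); e=np.array(d['eye'])
    return e+r*(z-e[2])/r[2]
def proj(d,p):
    c=d['Rm'].T@(np.array(p)-d['eye']); return c[0]/c[2]*d['fx']+d['cx'],c[1]/c[2]*d['fy']+d['cy']
def crop(d,u,v,w,h,k,name):
    cv2.imwrite(name,cv2.resize(d['frame'][v:v+h,u:u+w],None,fx=k,fy=k,interpolation=cv2.INTER_CUBIC))
def tool(p,s=None):
    "shift in tool axes, mm, from the measured pose to world p"
    s=s or read_state(); return rot(s['tcp_rot']).T@(np.array(p)-s['tool_pos'])*1000
E
python3 - <<'E'
from h import *
d=cam('side'); crop(d,250,140,200,260,2.3,'pics/s1.png'); crop(d,330,145,100,90,6,'pics/s2.png')
for n,u,v,z in [('black',290,349,.082),('red',338,290,.062),('white',276,309,.032),('orange',346,250,.052),('green',375,177,.084),('yellow',370,158,.054),('bench?',304,300,0)]: print(n,hit(d,u,v,z).round(3))
s=read_state(); print(rot(s['tcp_rot']).round(3)); print(get_image('wrist')['hand_eye'].round(3))
E
```

```text
black [0.448 0.349 0.082]
red [0.428 0.179 0.062]
white [0.523 0.231 0.032]
orange [0.453 0.057 0.052]
green [ 0.459 -0.165  0.084]
yellow [ 0.505 -0.291  0.054]
bench? [0.498 0.161 0.   ]
[[-0.929  0.369 -0.   ]
 [ 0.369  0.929 -0.001]
 [ 0.    -0.001 -1.   ]]
[[-0.    -0.946 -0.325  0.085]
 [ 1.    -0.     0.    -0.002]
 [-0.001 -0.325  0.946 -0.142]
 [ 0.     0.     0.     1.   ]]
```

View pics/s1.png

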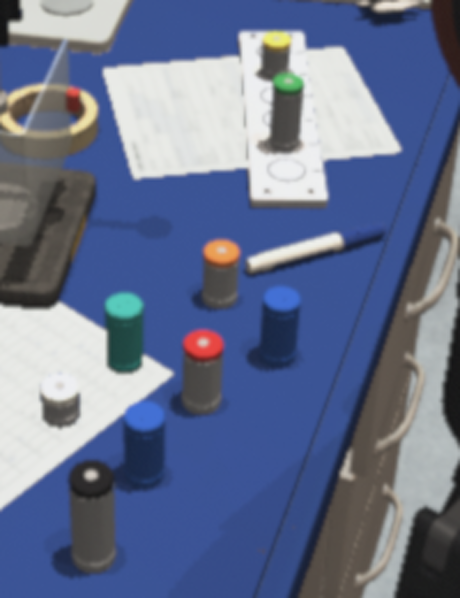

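View pics/s2.png

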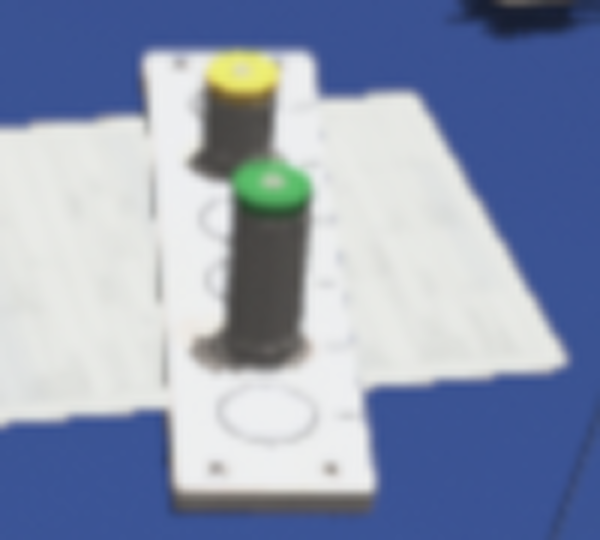

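Cap tops in full side coordinates: black (289.6,347), red (338.3,289), white (276,307), orange (346,249.6), green (375.5,175.5), yellow (370.3,157.3). The free mark is at (374.7,214), the decoy tops at (371.5,269), (313,321) and (304,273), and the lever ball at (297,66).

```bash
python3 - <<'E'
from h import *
d=cam('side'); P={}
for n,u,v,z in [('black',289.6,347,.082),('red',338.3,289,.062),('white',276,307,.032),('orange',346.1,249.6,.052),('green',375.5,175.5,.084),('yellow',370.3,157.2,.054),('mark',374.7,214,.012),('blueA',371.5,269,.062),('blueB',313,321,.062),('turq',304,273,.062),('ball',297,66,.38),('standcorner',275,270,0)]:
    P[n]=hit(d,u,v,z); print(n,P[n].round(3))
g=P['mark']-P['yellow'];print(np.hypot(*g[:2]),np.degrees(np.arctan2(g[1],g[0])))
g=P['green']-P['yellow'];print(np.hypot(*g[:2]),np.degrees(np.arctan2(g[1],g[0])))
s=read_state(); print(s['t'],np.degrees(np.arctan2(*rot(s['tcp_rot'])[[1,0],1])))
for n in('black','red','white','orange'): print(n,tool(P[n],s).round())
E
```

```text
black [0.45  0.345 0.082]
red [0.429 0.177 0.062]
white [0.525 0.226 0.032]
orange [0.453 0.056 0.052]
green [ 0.46  -0.171  0.084]
yellow [ 0.505 -0.295  0.054]
mark [ 0.446 -0.132  0.012]
blueA [0.39  0.106 0.062]
blueB [0.443 0.264 0.062]
turq [0.499 0.158 0.062]
ball [0.565 0.011 0.38 ]
standcorner [0.581 0.102 0.   ]
0.17282723510001374 109.80372628571455
0.13150352768201895 109.96282161097449
0.25 68.35181408148428
black [-291.  -38.  149.]
red [-333. -202.  169.]
white [-405. -121.  199.]
orange [-400. -306.  179.]
```

```bash
python3 -m jog '[[-49,-6,6,8],[-98,-13,13,16],[-146,-19,20,24],[-194,-25,26,32],[-243,-32,33,40],[-291,-38,40,48],[-291,-38,40,48],[-291,-38,40,48],[-291,-38,40,48],[-291,-38,40,48]]' 0
cat > look.py <<'E'
from h import *
import sys
d=cam('wrist'); cv2.imwrite(f'pics/{sys.argv[1]}.png',d['frame']); s=read_state(); print(s['t'],s['tool_pos'].round(4))
A=rot(s['tcp_rot']); print(np.degrees(np.arctan2(A[1,1],A[0,1])).round(2))
np.save('last.npy',{k:d[k] for k in('Rm','eye','fx','fy','cx','cy')},allow_pickle=True)
E
python3 look.py w1
```

```text
t: 1.25
tool_pos: [0.4491, 0.3461, 0.1916]
tcp_rot: [-0.0, 0.57, 0.822, 0.0]
ft_force: [-0.4, 0.6, 0.8]
grip_width: 0.0854
gripper_force: 0.0
1.3 [0.4492 0.3461 0.1916]
20.48
```

View pics/w1.png

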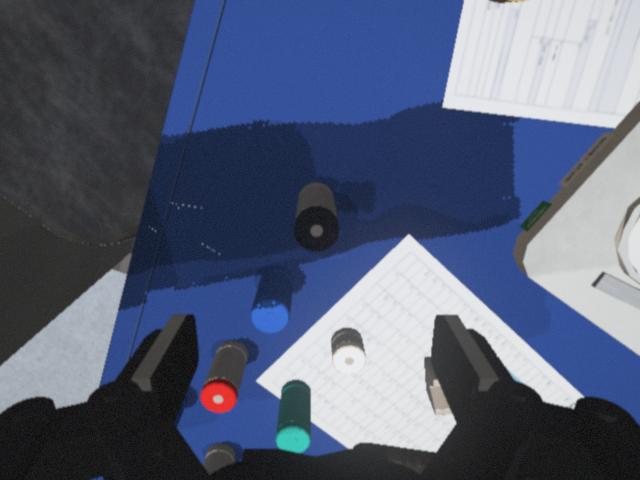

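Wrist view: black cap top centre (316,231), red (219,397), white (348,361).

```bash
cat > px.py <<'E'
from h import *
import sys
d=np.load('last.npy',allow_pickle=True).item()
a=sys.argv[1:]
for i in range(0,len(a),4):
    u,v,z=map(float,a[i+1:i+4]); p=hit(d,u,v,z/1000); print(a[i],p.round(4),'tool mm',tool(p).round(1))
E
python3 px.py black 316 231 82 red 219 396 62 white 348 361 32
```

```text
black [0.4491 0.3442 0.082 ] tool mm [ -1.8  -0.8 109.6]
red [0.4275 0.1791 0.062 ] tool mm [-148.9  -78.7  129.6]
white [0.5229 0.2269 0.032 ] tool mm [-137.5   27.3  159.6]
```

```bash
python3 -m jog '[[-2,-1,30,0.5],[-2,-1,60,0.5],[-2,-1,90,0.5],[-2,-1,120,0.5],[-2,-1,145,0.5],[-2,-1,150,0.5],[-2,-1,150,0.5]]' 0
python3 -m jog '[[0,0,0,0],[0,0,0,0],[0,0,0,0],[0,0,0,0],[0,0,0,0],[0,0,0,0],[0,0,0,0],[0,0,0,0]]' 255
```

```text
t: 2.0
tool_pos: [0.4491, 0.3434, 0.0412]
tcp_rot: [-0.0, 0.574, 0.819, -0.0]
ft_force: [-0.0, 0.1, 0.3]
grip_width: 0.0855
gripper_force: 0.0
t: 2.8
tool_pos: [0.4504, 0.3434, 0.0422]
tcp_rot: [0.0, 0.575, 0.818, 0.001]
ft_force: [-0.5, 0.1, 6.1]
grip_width: 0.0288
gripper_force: 58.5
```

```bash
python3 -m jog '[[0,0,-45,0],[0,0,-90,0],[0,0,-135,0],[-40,-20,-160,0],[-80,-40,-160,0],[-120,-60,-160,0],[-160,-80,-160,0],[-200,-100,-160,0],[-240,-120,-160,0],[-280,-140,-160,0],[-320,-160,-160,0],[-360,-180,-160,0]]' 255
python3 -m jog '[[-30,-15,0,0],[-60,-35,0,0],[-60,-35,0,0],[-60,-35,0,0],[-60,-35,0,0],[-60,-35,0,0]]' 255
python3 look.py w2
```

```text
t: 4.0
tool_pos: [0.4021, -0.0583, 0.2015]
tcp_rot: [0.0, 0.575, 0.818, 0.0]
ft_force: [0.5, -1.2, -3.1]
grip_width: 0.0284
gripper_force: 60.2
t: 4.6
tool_pos: [0.3904, -0.1241, 0.2013]
tcp_rot: [-0.0, 0.574, 0.819, 0.0]
ft_force: [-0.5, 0.1, -1.2]
grip_width: 0.0289
gripper_force: 60.3
4.65 [ 0.3904 -0.1241  0.2013]
19.94
```

View pics/w2.png

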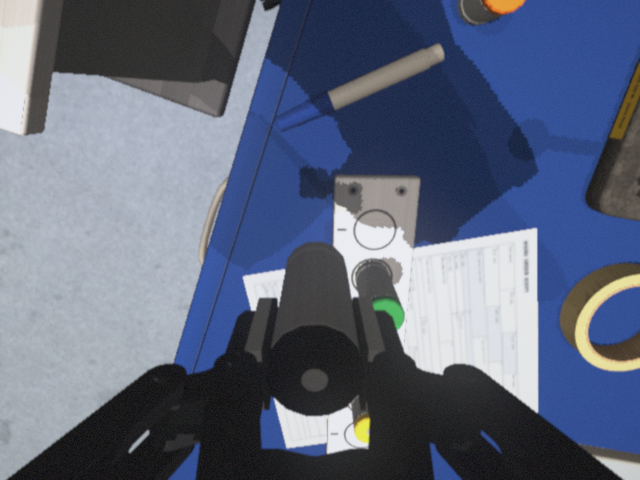

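Black mark centre is at (375.5,230), the green cap at (388,313), and the held black cap at (315,379).

```bash
python3 px.py mark 375.5 230 12 green 388 313 84 held 315 379 241 corner1 335 178 12 corner2 420 178 12
```

```text
mark [ 0.4469 -0.1331  0.012 ] tool mm [-27.8  50.  189.3]
green [ 0.4606 -0.1689  0.084 ] tool mm [-66.1  50.7 117.3]
held [ 0.3883 -0.1229  0.241 ] tool mm [  1.9  -1.6 -39.7]
corner1 [ 0.3988 -0.1032  0.012 ] tool mm [ 16.8  15.  189.3]
corner2 [ 0.4637 -0.0796  0.012 ] tool mm [ 16.8  84.1 189.3]
```

```bash
python3 -m jog '[[-14,25,0,0],[-29,51,0,0],[-29,51,30,0],[-29,51,70,0],[-29,51,105,0],[-29,51,130,0],[-29,51,143,0],[-29,51,143,0],[-29,51,143,0],[-29,51,143,0]]' 255
python3 look.py w3; python3 - <<'E'
from h import *
a=cv2.imread('pics/w3.png')[120:400,200:430]; d=cam('side')
a=cv2.resize(a,(480,585)); b=cv2.resize(d['frame'][165:240,340:405-25+0],(310,585),interpolation=cv2.INTER_CUBIC)
cv2.imwrite('pics/c3.png',np.hstack([a,b]))
E
```

```text
t: 5.65
tool_pos: [0.449, -0.135, 0.0593]
tcp_rot: [0.001, 0.574, 0.819, 0.0]
ft_force: [-0.8, -0.8, -1.5]
grip_width: 0.029
gripper_force: 60.4
5.7 [ 0.449  -0.1351  0.0593]
19.88
```

View pics/c3.png

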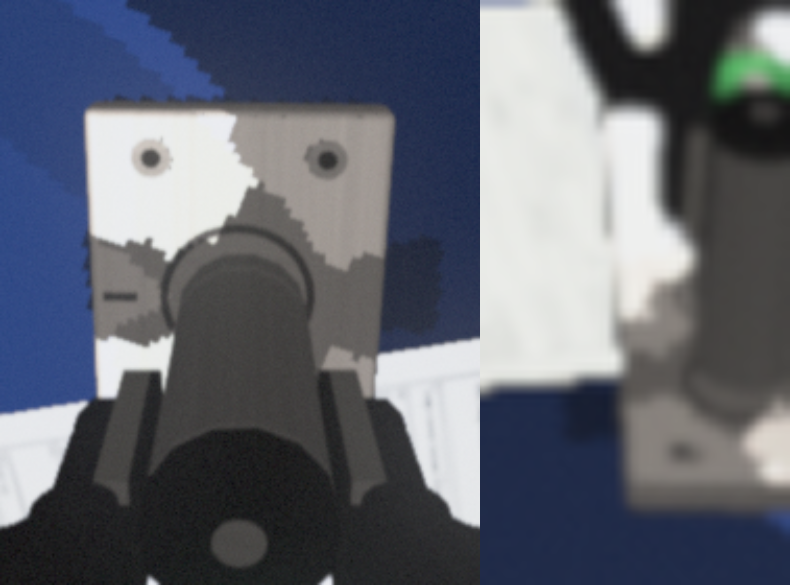

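Left crop: ring centre is about (238,298) and the base, allowing for its 5 mm height, about (241,304). That puts it about 0.7 mm right and 1.6 mm too far. I'll correct and lower it.

```bash
python3 -m jog '[[1.5,-0.7,1,0],[1.5,-0.7,3,0],[1.5,-0.7,4.5,0],[1.5,-0.7,5.5,0],[1.5,-0.7,5.5,0],[1.5,-0.7,5.5,0]]' 255
```

```text
t: 6.35
tool_pos: [0.4472, -0.1339, 0.0541]
tcp_rot: [0.001, 0.575, 0.818, 0.0]
ft_force: [-4.8, 2.6, 21.4]
grip_width: 0.0287
gripper_force: 62.7
```

```bash
python3 -m jog '[[0,0,-0.5,0],[0,0,-0.5,0],[0,0,-0.5,0],[0,0,-0.5,0],[0,0,-0.5,0]]' 0
python3 -m jog '[[0,0,-10,0],[0,0,-40,0],[0,0,-80,0],[0,0,-115,0],[0,0,-135,0],[0,0,-135,0],[0,0,-135,0]]' 0
python3 look.py w4; python3 - <<'E'
from h import *
s=read_state()
for n,p in dict(red=(.4278,.178,.2),orange=(.453,.056,.2),white=(.5235,.2265,.2)).items(): print(n,tool(p,s).round())
E
```

```text
t: 6.85
tool_pos: [0.4469, -0.1337, 0.0532]
tcp_rot: [-0.0, 0.575, 0.818, -0.0]
ft_force: [-0.1, -0.1, 0.1]
grip_width: 0.0852
gripper_force: 0.0
t: 7.55
tool_pos: [0.4471, -0.1338, 0.1887]
tcp_rot: [0.0, 0.575, 0.818, 0.0]
ft_force: [0.8, 0.7, -0.5]
grip_width: 0.0857
gripper_force: 0.0
7.6 [ 0.4465 -0.1335  0.1879]
19.85
red [299.  88. -12.]
orange [176.  70. -12.]
white [313. 195. -12.]
```

View pics/w4.png

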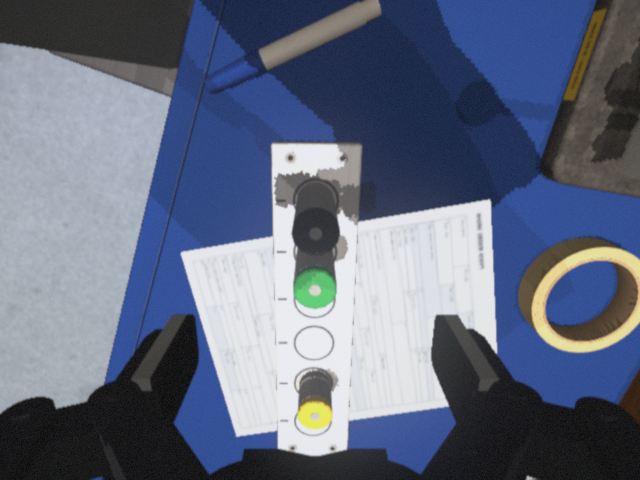

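All marks are visible here: caps black (316,232), green (315,289.5), yellow (315,415). The orange mark's ring centre is (314,342.5). The ticks for the red and white marks are at rows 299 and 421.

```bash
python3 px.py black 316 232 94 green 315 289.5 84 yellow 315 415 54 orangemark 314 342.5 12 redtick 314 299 12 whitetick 314 421 12 greentick 314 251 12 blacktick 314 200 12
```

```text
black [ 0.4455 -0.1317  0.094 ] tool mm [ 2.  -0.2 93.9]
green [ 0.4599 -0.1731  0.084 ] tool mm [-41.8  -0.8 103.9]
yellow [ 0.5047 -0.297   0.054 ] tool mm [-173.5   -0.7  133.9]
orangemark [ 0.4895 -0.2573  0.012 ] tool mm [-131.1   -1.5  175.9]
redtick [ 0.4747 -0.2161  0.012 ] tool mm [-87.3  -1.5 175.9]
whitetick [ 0.5196 -0.3406  0.012 ] tool mm [-219.7   -1.5  175.8]
greentick [ 0.4595 -0.1741  0.012 ] tool mm [-42.6  -1.4 175.9]
blacktick [ 0.4448 -0.1331  0.012 ] tool mm [  0.9  -1.4 175.9]
```

```bash
python3 -m jog '[[43,13,0,0],[86,26,0,0],[129,39,0,0],[172,52,0,0],[214,64,0,0],[257,77,0,0],[299,89,0,0],[299,89,0,0],[299,89,40,0],[299,89,85,0],[299,89,120,0],[299,89,130,0]]' 0
python3 -c "
from h import *
print(tool((.4292,.1778,.03)))"
```

```text
t: 8.8
tool_pos: [0.4257, 0.1764, 0.0546]
tcp_rot: [-0.002, 0.575, 0.818, -0.003]
ft_force: [1.1, -0.6, 0.4]
grip_width: 0.0855
gripper_force: 0.0
[ 0.10617204  3.90066661 24.60283266]
```

```bash
python3 -m jog '[[0,0,10,0],[0,0,25,0],[0,0,28,0],[0,0,28,0],[0,0,28,0]]' 0
python3 -c "
from h import *
print(tool((.4292,.1778,.03)))"
```

```text
t: 9.3
tool_pos: [0.4299, 0.1778, 0.0313]
tcp_rot: [0.001, 0.575, 0.818, 0.001]
ft_force: [0.6, 0.7, 0.5]
grip_width: 0.0857
gripper_force: 0.0
[ 0.23294112 -0.67430731  1.2751812 ]
```

Aligned. I'll close, then lift and carry.

```bash
python3 -m jog '[[0,0,0,0],[0,0,0,0],[0,0,0,0],[0,0,0,0],[0,0,0,0],[0,0,0,0],[0,0,0,0],[0,0,0,0]]' 255
python3 -c "
from h import *
print(tool((.4766,-.2163,.031+.012)))"
python3 -m jog '[[0,0,-45,0],[0,0,-90,0],[0,0,-130,0],[-43,-10,-155,0],[-86,-20,-155,0],[-129,-30,-155,0],[-172,-40,-155,0],[-215,-50,-155,0],[-258,-60,-155,0],[-301,-70,-155,0],[-344,-80,-155,0],[-385,-87,-155,0]]' 255
python3 -m jog '[[0,0,0,0],[0,0,0,0],[0,0,0,0]]' 255
python3 -c "
from h import *
print(tool((.4766,-.2163,.031+.012)))"
```

```text
t: 10.1
tool_pos: [0.4292, 0.1778, 0.0306]
tcp_rot: [0.0, 0.575, 0.818, 0.0]
ft_force: [-0.8, -1.3, 5.1]
grip_width: 0.0285
gripper_force: 58.7
[-386.71329528  -89.29277356  -12.36920302]
t: 11.3
tool_pos: [0.4775, -0.2159, 0.1851]
tcp_rot: [-0.0, 0.575, 0.818, -0.0]
ft_force: [0.3, -0.4, -1.9]
grip_width: 0.0289
gripper_force: 60.0
t: 11.6
tool_pos: [0.4775, -0.213, 0.185]
tcp_rot: [-0.001, 0.574, 0.819, 0.0]
ft_force: [-0.0, 0.7, -1.3]
grip_width: 0.0284
gripper_force: 60.0
[ -2.92831512  -1.88036681 141.98678363]
```

```bash
python3 -m jog '[[-2,-2,40,0],[-2.3,-2,80,0],[-2.3,-2,115,0],[-2.3,-2,132,0],[-2.3,-2,138,0],[-2.3,-2,138,0],[-2.3,-2,138,0],[-2.3,-2,138,0]]' 255
python3 look.py w5; python3 - <<'E'
from h import *
a=cv2.imread('pics/w5.png')[130:400,220:420]
cv2.imwrite('pics/c5.png',cv2.resize(a,(444,600)))
E
```

```text
t: 12.4
tool_pos: [0.4778, -0.2171, 0.0486]
tcp_rot: [0.001, 0.574, 0.819, 0.0]
ft_force: [-0.2, 0.8, -2.8]
grip_width: 0.0287
gripper_force: 60.1
12.45 [ 0.4777 -0.2171  0.0485]
19.87
```

View pics/c5.png

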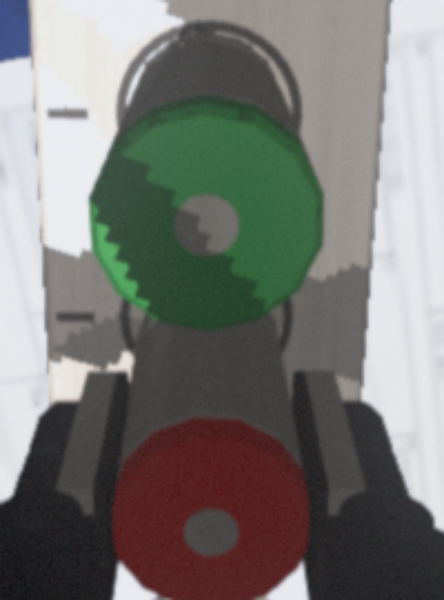

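Green hides most of the ring. Laterally the base is about 0.8 mm right, which agrees with the target pose, so I'll correct (+1,-0.8) and set it down.

```bash
python3 -m jog '[[1,-0.8,1,0],[1,-0.8,3,0],[1,-0.8,4.5,0],[1,-0.8,6,0],[1,-0.8,6,0],[1,-0.8,6,0]]' 255
python3 -m jog '[[0,0,-0.5,0],[0,0,-0.5,0],[0,0,-0.5,0],[0,0,-0.5,0],[0,0,-0.5,0]]' 0
python3 -m jog '[[0,0,-10,0],[0,0,-40,0],[0,0,-80,0],[0,0,-115,0],[0,0,-145,0],[0,0,-145,0],[0,0,-145,0]]' 0
python3 -c "
from h import *
print(tool((.4766,-.2163,.188)),tool((.453,.056,.188)))"
```

```text
t: 13.05
tool_pos: [0.4759, -0.2163, 0.0426]
tcp_rot: [0.0, 0.575, 0.818, -0.0]
ft_force: [-5.0, 2.2, 17.6]
grip_width: 0.0284
gripper_force: 62.5
t: 13.55
tool_pos: [0.4758, -0.2161, 0.0417]
tcp_rot: [-0.0, 0.575, 0.818, -0.0]
ft_force: [-0.3, -0.5, 0.4]
grip_width: 0.086
gripper_force: 0.0
t: 14.25
tool_pos: [0.4761, -0.2163, 0.1876]
tcp_rot: [0.001, 0.575, 0.818, 0.0]
ft_force: [-0.3, -0.7, -0.9]
grip_width: 0.0854
gripper_force: 0.0
[-0.13049399  0.45040621 -0.35380946] [264.00001746  70.73011738  -0.64556481]
```

```bash
python3 -m jog '[[44,12,0,0],[88,24,0,0],[132,36,0,0],[176,48,0,0],[220,60,0,0],[264,71,0,0],[264,71,0,0],[264,71,40,0],[264,71,85,0],[264,71,120,0],[264,71,130,0],[264,71,130,0]]' 0
python3 -m jog '[[0,0,15,0],[0,0,30,0],[0,0,36,0],[0,0,36,0],[0,0,36,0]]' 0
python3 -c "
from h import *
print(tool((.453,.056,.022)))"
```

```text
t: 15.45
tool_pos: [0.4514, 0.056, 0.0555]
tcp_rot: [-0.002, 0.575, 0.818, -0.001]
ft_force: [-0.3, 0.7, 0.2]
grip_width: 0.0849
gripper_force: 0.0
t: 15.95
tool_pos: [0.4537, 0.0562, 0.0218]
tcp_rot: [0.001, 0.575, 0.818, 0.0]
ft_force: [-0.1, -0.1, 0.8]
grip_width: 0.0851
gripper_force: 0.0
[ 0.06805741 -0.73705552 -0.20625579]
```

```bash
python3 -m jog '[[0,0,0,0],[0,0,0,0],[0,0,0,0],[0,0,0,0],[0,0,0,0],[0,0,0,0],[0,0,0,0],[0,0,0,0]]' 255
python3 -m jog '[[0,0,-45,0],[0,0,-90,0],[0,0,-130,0],[-43,-10,-155,0],[-86,-20,-155,0],[-129,-30,-155,0],[-172,-40,-155,0],[-215,-50,-155,0],[-258,-60,-155,0],[-308,-70,-155,0],[-308,-70,-155,0],[-308,-70,-155,0]]' 255
python3 -m jog '[[0,0,0,0],[0,0,0,0]]' 255
python3 -c "
from h import *
print(tool((.4916,-.2577,.022+.012)))"
```

```text
t: 16.75
tool_pos: [0.4531, 0.0563, 0.0212]
tcp_rot: [0.0, 0.575, 0.818, 0.0]
ft_force: [-2.1, 0.5, 6.4]
grip_width: 0.0284
gripper_force: 58.6
t: 17.95
tool_pos: [0.4912, -0.2581, 0.1751]
tcp_rot: [-0.001, 0.576, 0.818, 0.0]
ft_force: [-0.2, 0.5, -1.6]
grip_width: 0.0285
gripper_force: 59.9
t: 18.15
tool_pos: [0.4915, -0.2559, 0.1758]
tcp_rot: [-0.0, 0.574, 0.819, 0.0]
ft_force: [-0.2, 0.3, -1.7]
grip_width: 0.0288
gripper_force: 59.9
[ -1.80830204  -0.52168569 141.77030563]
```

```bash
python3 -m jog '[[-1.8,-0.5,40,0],[-1.8,-0.5,80,0],[-1.8,-0.5,115,0],[-1.8,-0.5,130,0],[-1.8,-0.5,136,0],[-1.8,-0.5,136,0],[-1.8,-0.5,136,0],[-1.8,-0.5,136,0]]' 255
python3 look.py w6; python3 - <<'E'
from h import *
print(tool((.4916,-.2577,.033)))
a=cv2.imread('pics/w6.png')[130:420,220:420]
cv2.imwrite('pics/c6.png',cv2.resize(a,(400,580)))
E
```

```text
t: 18.95
tool_pos: [0.4927, -0.2594, 0.0411]
tcp_rot: [0.001, 0.574, 0.819, -0.0]
ft_force: [0.0, -0.5, -1.7]
grip_width: 0.0287
gripper_force: 60.0
19.0 [ 0.4926 -0.2594  0.041 ]
19.87
[ 1.98284208 -0.40796396  7.98550994]
```

View pics/c6.png

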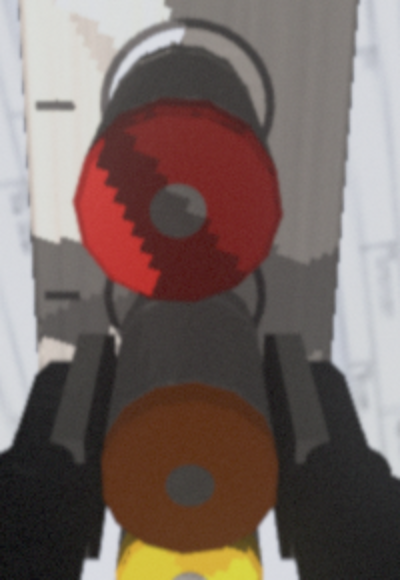

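```bash
python3 px.py redtop 309 235 74 redmark 313.5 182.5 12 redbasefront 311 153.5 12 redringfront 313.5 140 12 redringL 271 182 12 redringR 356 182 12 orangemark 313 277.5 12 orangetop 315 372.5 72 yellowtop 314.5 420 54
```

```text
redtop [ 0.4743 -0.2181  0.074 ] tool mm [ 45.1  -3.2 -33.1]
redmark [ 0.4748 -0.216   0.012 ] tool mm [46.9 -2.  28.9]
redbasefront [ 0.4698 -0.205   0.012 ] tool mm [59.  -3.1 28.9]
redringfront [ 0.4689 -0.1995  0.012 ] tool mm [64.5 -2.  28.9]
redringL [ 0.4579 -0.2219  0.012 ] tool mm [ 47.1 -19.9  28.9]
redringR [ 0.4916 -0.2098  0.012 ] tool mm [47.1 15.9 28.9]
orangemark [ 0.4895 -0.2575  0.012 ] tool mm [ 2.9 -2.3 29. ]
orangetop [ 0.4921 -0.2624  0.072 ] tool mm [ -2.7  -1.5 -31. ]
yellowtop [ 0.5043 -0.2966  0.054 ] tool mm [-38.9  -1.7 -12.9]
```

Red reads about 2–3 mm low along the row, so I'll nudge it later. The held orange needs about +6 mm along and -0.8 mm across.

```bash
python3 -m jog '[[3,-0.4,0,0],[5.7,-0.8,2,0],[5.7,-0.8,4,0],[5.7,-0.8,6,0],[5.7,-0.8,7.5,0],[5.7,-0.8,7.5,0],[5.7,-0.8,7.5,0]]' 255
python3 -m jog '[[0,0,-0.5,0],[0,0,-0.5,0],[0,0,-0.5,0],[0,0,-0.5,0],[0,0,-0.5,0]]' 0
python3 -m jog '[[0,0,-10,0],[0,0,-40,0],[0,0,-80,0],[0,0,-115,0],[0,0,-155,0],[0,0,-155,0],[0,0,-155,0]]' 0
python3 look.py w7; python3 - <<'E'
from h import *
a=cv2.imread('pics/w7.png')[30:300,220:420]
cv2.imwrite('pics/c7.png',cv2.resize(a,(440,594),interpolation=cv2.INTER_CUBIC))
E
```

```text
t: 19.7
tool_pos: [0.4892, -0.254, 0.0332]
tcp_rot: [0.0, 0.575, 0.818, -0.0]
ft_force: [-3.6, 2.8, 12.9]
grip_width: 0.0287
gripper_force: 61.8
t: 20.2
tool_pos: [0.4892, -0.2539, 0.0327]
tcp_rot: [-0.0, 0.575, 0.818, -0.0]
ft_force: [0.0, 0.0, 1.1]
grip_width: 0.0855
gripper_force: 0.0
t: 20.9
tool_pos: [0.4897, -0.2543, 0.1891]
tcp_rot: [0.001, 0.575, 0.818, -0.0]
ft_force: [0.3, 0.3, -1.0]
grip_width: 0.0854
gripper_force: 0.0
20.95 [ 0.489  -0.2539  0.1879]
19.85
```

View pics/c7.png

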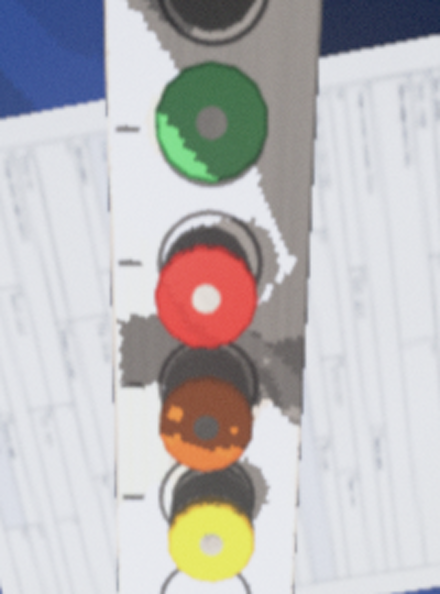

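Crop (2.2×, origin (220,30)): tops green (211,123), red (206,298), orange (207,426), yellow (211,543). Ticks are at rows 129, 263, 384 and 497, with ring columns at about 210, 209.5, 208 and 208.

```bash
python3 - <<'E'
from h import *
d=np.load('last.npy',allow_pickle=True).item()
f=lambda u,v,z:tool(hit(d,220+u/2.2,30+v/2.2,z))[:2]
for n,u,v,z,mu,mv in [('green',211,123,.084,210,129),('red',206,298,.074,209.5,263),('orange',207,426,.064,208,384),('yellow',211,543,.054,208,497)]:
    a,b=f(u,v,z),f(mu,mv,.012);print(n,a.round(1),b.round(1),(a-b).round(1))
E
```

```text
green [85.4 -0.2] [84.3 -0.2] [ 1.1 -0. ]
red [38.7 -1.6] [40.3 -0.3] [-1.6 -1.2]
orange [-2.7 -1.3] [-3.3 -0.9] [ 0.6 -0.4]
yellow [-47.1   0. ] [-47.6  -0.9] [0.5 0.9]
```

Using green and yellow as reference, orange is good and red is off by (-2.4,-1.6) mm. I'll re-grip red, lift it 3 mm, shift it and set it down.

```bash
python3 -m jog '[[20,0,0,0],[40,0.5,0,0],[40,0.5,40,0],[40,0.5,85,0],[40,0.5,120,0],[40,0.5,140,0],[40,0.5,145,0],[40,0.5,145,0],[40,0.5,145,0]]' 0
python3 -c "
from h import *
print(tool((.4760,-.2163,.0425)))"
python3 -m jog '[[0,0,0,0],[0,0,0,0],[0,0,0,0],[0,0,0,0],[0,0,0,0],[0,0,0,0],[0,0,0,0],[0,0,0,0]]' 255
python3 -m jog '[[0,0,-3,0],[0,0,-3,0],[0,0,-3,0],[0,0,-3,0]]' 255
python3 -c "
from h import *
print(tool((.4767,-.2135,.0425)))"
```

```text
t: 21.85
tool_pos: [0.4764, -0.2164, 0.0435]
tcp_rot: [0.0, 0.575, 0.818, 0.0]
ft_force: [-0.0, 0.5, 0.2]
grip_width: 0.0855
gripper_force: 0.0
[ 0.24857651 -0.38677478  0.99429642]
t: 22.65
tool_pos: [0.4763, -0.2163, 0.0434]
tcp_rot: [0.0, 0.575, 0.818, 0.0]
ft_force: [-1.0, -0.6, 4.9]
grip_width: 0.0287
gripper_force: 58.8
t: 23.05
tool_pos: [0.4759, -0.2161, 0.0457]
tcp_rot: [-0.0, 0.575, 0.818, -0.0]
ft_force: [-0.1, 0.2, -2.4]
grip_width: 0.0283
gripper_force: 59.2
[2.15131214 1.59662835 3.16258639]
```

```bash
python3 -m jog '[[2.3,1.4,0,0],[2.3,1.4,1,0],[2.3,1.4,2.5,0],[2.3,1.4,3.3,0],[2.3,1.4,3.3,0],[2.3,1.4,3.3,0]]' 255
python3 -m jog '[[0,0,-0.4,0],[0,0,-0.4,0],[0,0,-0.4,0],[0,0,-0.4,0],[0,0,-0.4,0]]' 0
python3 -m jog '[[0,0,-10,0],[0,0,-40,0],[0,0,-80,0],[0,0,-115,0],[0,0,-145,0],[0,0,-145,0]]' 0
python3 -m jog '[[43,6,0,0],[86,12,0,0],[129,18,0,0],[172,24,0,0],[216,29,0,0],[250,44,0,0],[285,59,0,0],[320,74,0,0],[354,89,0,0],[370,125,0,0],[385,160,0,0],[397,192,0,0]]' 0
python3 -m jog '[[0,0,0,0],[0,0,0,0],[0,0,0,0]]' 0
python3 -c "
from h import *
print(tool((.5246,.2259,.004)))"; python3 look.py w8
```

```text
t: 23.65
tool_pos: [0.4767, -0.2135, 0.0433]
tcp_rot: [0.0, 0.575, 0.818, 0.0]
ft_force: [-3.6, 1.5, 11.4]
grip_width: 0.0284
gripper_force: 60.8
t: 24.15
tool_pos: [0.4766, -0.2135, 0.0428]
tcp_rot: [-0.0, 0.575, 0.818, -0.0]
ft_force: [0.0, -0.1, 0.4]
grip_width: 0.0858
gripper_force: 0.0
t: 24.75
tool_pos: [0.4787, -0.2148, 0.1927]
tcp_rot: [0.004, 0.575, 0.818, 0.0]
ft_force: [0.2, -0.5, -0.2]
grip_width: 0.0856
gripper_force: 0.0
t: 25.95
tool_pos: [0.5229, 0.2267, 0.1877]
tcp_rot: [-0.0, 0.574, 0.819, -0.0]
ft_force: [1.2, -1.0, 0.7]
grip_width: 0.0854
gripper_force: 0.0
t: 26.25
tool_pos: [0.5214, 0.2245, 0.1876]
tcp_rot: [-0.0, 0.575, 0.818, -0.001]
ft_force: [0.2, -1.1, 0.4]
grip_width: 0.0856
gripper_force: 0.0
[  0.21241646   3.68627856 183.58575166]
26.3 [0.5215 0.2245 0.1878]
19.83
```

View pics/w8.png

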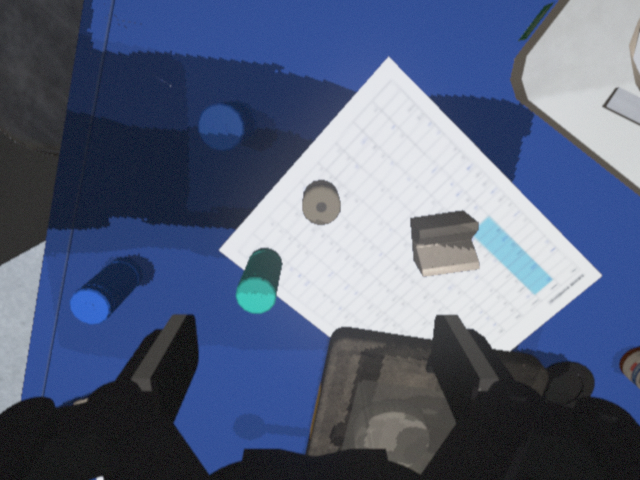

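White cap centre is at (321,204), and nothing is near the fingers.

```bash
python3 px.py white 321 204 32
```

```text
white [0.5229 0.2292 0.032 ] tool mm [  4.    3.  155.8]
```

```bash
python3 -m jog '[[2.5,3.7,45,0],[2.5,3.7,90,0],[2.5,3.7,130,0],[2.5,3.7,160,0],[2.5,3.7,175,0],[2.5,3.7,182,0],[2.5,3.7,182,0],[2.5,3.7,182,0]]' 0
python3 -m jog '[[0,0,0,0],[0,0,0,0],[0,0,0,0],[0,0,0,0],[0,0,0,0],[0,0,0,0],[0,0,0,0],[0,0,0,0]]' 255
python3 -m jog '[[0,0,-45,0],[0,0,-90,0],[0,0,-130,0],[0,0,-175,0],[0,0,-175,0],[0,0,-175,0]]' 255
python3 -c "
from h import *
for p in ((.44,.15,.18),(.43,0,.18),(.5214,-.3405,.18)): print(tool(p))"
```

```text
t: 27.1
tool_pos: [0.5256, 0.2287, 0.007]
tcp_rot: [0.0, 0.575, 0.818, 0.001]
ft_force: [-0.3, -0.1, 0.4]
grip_width: 0.0853
gripper_force: 0.0
t: 27.9
tool_pos: [0.5252, 0.2288, 0.0065]
tcp_rot: [0.0, 0.575, 0.818, 0.0]
ft_force: [-1.0, -0.8, 6.1]
grip_width: 0.0283
gripper_force: 58.8
t: 28.5
tool_pos: [0.5255, 0.2289, 0.1817]
tcp_rot: [0.001, 0.575, 0.818, 0.001]
ft_force: [0.0, 0.5, -2.4]
grip_width: 0.0283
gripper_force: 59.5
[ -45.13085732 -107.22395747    1.48709707]
[-182.81788942 -167.57518024    1.38172251]
[-534.12018663 -197.2552362     1.36597455]
```

```bash
python3 -m jog '[[-18,-44,0,0],[-33,-80,0,0],[-45,-107,0,0],[-90,-127,0,0],[-136,-147,0,0],[-183,-168,0,0],[-227,-172,0,0],[-271,-176,0,0],[-315,-179,0,0],[-359,-183,0,0],[-403,-187,0,0],[-447,-190,0,0]]' 255
python3 -m jog '[[-43,-3,0,0],[-87,-7,0,0],[-87,-7,0,0],[-87,-7,0,0],[-87,-7,0,0]]' 255
python3 -c "
from h import *
print(tool((.5214,-.3405,.0185)))"
```

```text
t: 29.7
tool_pos: [0.4972, -0.2575, 0.1789]
tcp_rot: [-0.002, 0.575, 0.818, 0.0]
ft_force: [1.4, 0.3, -1.0]
grip_width: 0.0281
gripper_force: 59.8
t: 30.2
tool_pos: [0.5202, -0.3391, 0.1795]
tcp_rot: [-0.001, 0.574, 0.819, 0.0]
ft_force: [0.7, 0.5, -1.0]
grip_width: 0.0286
gripper_force: 59.8
[ -2.0950679    0.85524354 161.00700446]
```

```bash
python3 -m jog '[[-2,0.5,45,0],[-2,0.5,90,0],[-2,0.5,125,0],[-2,0.5,145,0],[-2,0.5,153,0],[-2,0.5,153,0],[-2,0.5,153,0],[-2,0.5,153,0]]' 255
python3 look.py w9; python3 - <<'E'
from h import *
print(tool((.5214,-.3405,.0185)))
a=cv2.imread('pics/w9.png')[130:430,220:420]
cv2.imwrite('pics/c9.png',cv2.resize(a,(400,600)))
E
```

```text
t: 31.0
tool_pos: [0.5231, -0.3427, 0.0295]
tcp_rot: [0.001, 0.574, 0.819, -0.0]
ft_force: [0.9, 0.4, -1.6]
grip_width: 0.0281
gripper_force: 59.8
31.05 [ 0.523  -0.3427  0.0294]
19.86
[ 2.65942759 -0.79866045 10.87969843]
```

View pics/c9.png

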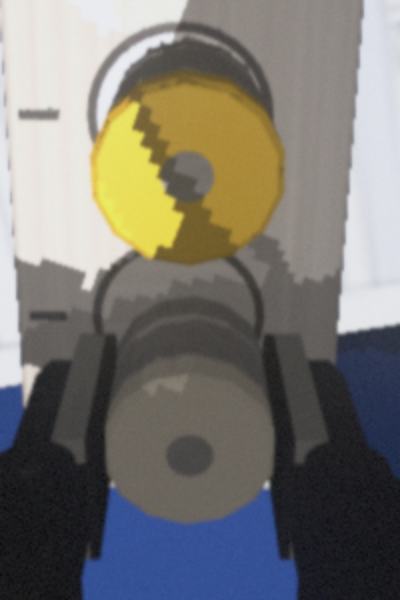

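Crop (2×, origin (220,130)): yellow top (188,176), its ring (181,114); white top (190,456), its mark (180,316).

```bash
python3 px.py ytop 314 218 54 ymark 310.5 187 12 wtop 315 358 55 wmark 310 288 12
```

```text
ytop [ 0.5052 -0.2985  0.054 ] tool mm [ 47.6  -1.8 -24.7]
ymark [ 0.5039 -0.299   0.012 ] tool mm [47.6 -3.2 17.3]
wtop [ 0.5219 -0.3441  0.055 ] tool mm [ -1.   -1.5 -25.6]
wmark [ 0.5186 -0.3407  0.012 ] tool mm [ 3.5 -3.5 17.4]
```

```bash
python3 -m jog '[[2.5,-0.4,0,0],[4.5,-0.4,3,0],[4.5,-0.4,6,0],[4.5,-0.4,9,0],[4.5,-0.4,11,0],[4.5,-0.4,11,0],[4.5,-0.4,11,0]]' 255
python3 -c "
from h import *
print(tool((.523,-.3427,.0294)))"
```

```text
t: 31.75
tool_pos: [0.5203, -0.338, 0.0184]
tcp_rot: [0.0, 0.575, 0.818, -0.0]
ft_force: [-5.5, 4.6, 19.9]
grip_width: 0.0285
gripper_force: 62.1
[ -5.36336951   0.97346105 -10.95742266]
```

```bash
python3 -m jog '[[0,0,-0.5,0],[0,0,-0.5,0],[0,0,-0.5,0],[0,0,-0.5,0],[0,0,-0.5,0]]' 0
python3 -m jog '[[0,0,-10,0],[0,0,-40,0],[0,0,-80,0],[0,0,-120,0],[0,0,-165,0],[30,0,-175,0],[60,0,-175,0],[90,0,-175,0],[90,0,-175,0],[90,0,-175,0],[90,0,-175,0]]' 0
python3 look.py w10; python3 - <<'E'
from h import *
a=cv2.imread('pics/w10.png')[60:360,220:420]
cv2.imwrite('pics/c10.png',cv2.resize(a,(400,600),interpolation=cv2.INTER_CUBIC))
E
```

```text
t: 32.25
tool_pos: [0.5203, -0.338, 0.0172]
tcp_rot: [-0.0, 0.575, 0.818, 0.0]
ft_force: [-0.1, 0.8, 0.0]
grip_width: 0.0855
gripper_force: 0.0
t: 33.35
tool_pos: [0.4902, -0.2543, 0.1929]
tcp_rot: [0.001, 0.575, 0.818, -0.0]
ft_force: [-0.0, 0.4, 0.4]
grip_width: 0.0856
gripper_force: 0.0
33.4 [ 0.4901 -0.2543  0.1926]
19.82
```

View pics/c10.png

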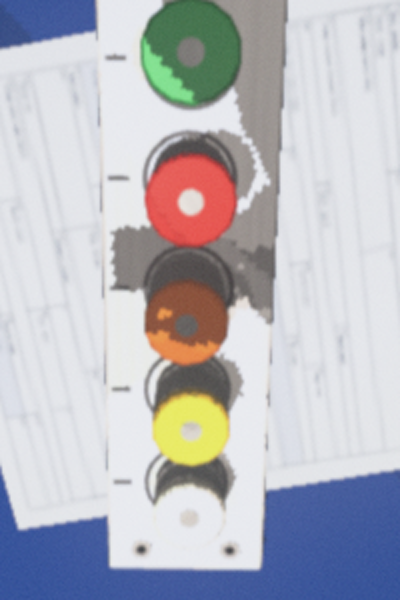

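Tops at 2×, origin (220,60): green (190.5,51), red (191,202), orange (186.5,325), yellow (191,431), white (189,518). Ticks are at rows 57, 178, 288, 389 and 482, and ring columns are about 189, 190, 189, 187 and 186.

```bash
python3 - <<'E'
from h import *
d=np.load('last.npy',allow_pickle=True).item()
f=lambda u,v,z:tool(hit(d,220+u/2,60+v/2,z))[:2]
g=f(190.5,51,.084);y=f(191,431,.054);print(g-y)
for n,u,v,z,mv,k in [('green',190.5,51,.084,57,66),('red',191,202,.074,178,22),('orange',186.5,325,.064,288,-22),('yellow',191,431,.054,389,-66),('white',189,518,.044,482,-110)]:
    a=f(u,v,z);m=f(189,mv,.012)
    print(n,a.round(1),'vs line',(a-((g+y)/2+(g-y)/np.linalg.norm(g-y)*k)).round(1),'vs tick',(a-m)[0].round(1))
E
```

```text
[133.32711884  -0.34007473]
green [86.5 -1.1] vs line [ 0.7 -0. ] vs tick 1.2
red [41.7 -0.9] vs line [-0.1  0.1] vs tick 0.6
orange [-2.1 -2.4] vs line [ 0.  -1.5] vs tick 0.7
yellow [-46.8  -0.8] vs line [-0.7  0. ] vs tick 0.0
white [-89.8  -1.5] vs line [ 0.3 -0.9] vs tick 1.0
```

```bash
python3 -c "
from workcell import *
print(close_job())"
```

```text
the job is handed in; nothing more can be done
None
```

The four loose standards are on their marks and the row rises from white to black, each within about 1.5 mm of centre by the wrist camera; I handed the job in at about 33 s, and black was last checked right after I placed it.

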